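Empty the die bin into the sorting tray and hold it up

TASK

Pick up the small metal bin with the sloping end, carry it over the felt-lined sorting tray and, low over the tray, tip all three brass dies out over the slope into it. Then bring the empty bin upright again and hold it level and still, about 15 cm above the bench and touching nothing but your gripper, for me to take: finish while holding it, do not put it down. Leave the jar, the watch on its stand and the small box where they are.

Things in the scene. Friction and masses are not known exactly. Their poses are not given: they have to be found in the camera images.
- bin_mid (a point): loose open-topped aluminium bin, 120 mm long (x), 56 wide (y), 45 high, 100 to 200 g; this point is its middle, 22.5 mm above its underside. Flat upright sides of full length and height, 3.5 mm thick (grip across them). Upright back wall at +x; flat floor (4 mm) from x=0 to +58 mm, where the dies stand; z up
- bin_lip (a point): middle of the lip of the bin, at its open -x end: 60 mm from the bin's middle and as high as its sides (45 mm). A smooth ramp rises to it from the floor at 35 degrees; the dies slide out over it when this end is tipped down by 80 to 95 degrees. It starts on the robot's side, bin x within 0.8 rad of world x
- die0_mid (a point): solid brass disc-like die, 20 mm diameter, 14 mm high, about 32 g, starting upright in the bin; this point is its centre
- die1_mid (a point): solid brass die, 18 mm diameter, 14 mm high, about 32 g, starting upright in the bin; this point is its centre
- die2_mid (a point): solid brass die, 19 mm diameter, 14 mm high, about 32 g, starting upright in the bin; this point is its centre
- tray: sorting tray, brown wood with grey felt inside, fixed to the bench; 150 mm (its x) by 130 mm (its y), 35 mm high, walls 7 mm thick, floor about 7 mm thick; origin at the centre of its underside. It may be on the left or the right of the bin.
- jar: bystander: closed glass jar with a black cap, 44 mm diameter, 50 mm high, loose; origin at the centre of its underside
- watch: bystander: watch lying on a black stand, 55 x 90 mm, 42 mm high, loose; origin at the centre of its underside
- box: bystander: small closed cardboard box with a black lid, 72 x 72 mm, 42 mm high, loose; origin at the centre of its underside

How it is judged:
By the outcome, as a careful person would: the job done as asked, in the order asked, and still so for the second after the job is handed in, while the arm keeps its last pose, push and grip.
It also fails if it takes over 51 s, if anything falls off the work surface, if the arm or the gripper's body presses on something with over 40 N, if the wrist force passes 120 N, or if a joint passes its speed limit or range.

ROBOT

A 6-joint arm with a two-finger parallel gripper is mounted at the origin on the work surface. World frame = base frame: x ahead of the robot, y to its left, z up, the work surface at z = 0. Lengths are in m, angles in rad, forces in N, time in s.
With the tool pointing down it reaches from about 0.275 to 0.775 m from the base axis. Payload 14.6 kg.
Tool frame: the origin (TCP) lies at the very end of the fingers, on their centre line; the grasp point (between the pads) lies 19 mm behind it; z points along the fingers, y is the direction in which the jaws open and shut (so a half turn about z gives the same grasp; the last joint's range is limited). The gripper opens to 85 mm and grips with 20 to 120 N. Pads are 22 mm wide; open, the fingers measure 114 mm over their backs; the gripper's body (76 mm by 85 mm) begins 54 mm behind the grasp point. The pads swing forward as they close: fully open they stand 13 mm farther back than shut.
Start: joints at [-1.47, 0.263, -0.048, 1.259, 0, 1.415], TCP at [0.133, -0.508, 0.21] pointing down, gripper open.
Joint ranges: [-2.65, 2.65], [-0.89, 1.7], [-1.18, 1.37], [-2.13, 2.11], [-1.35, 1.29], [-3.14, 3.14]. Speed limits (rad/s): [1.89, 1.89, 2.57, 2.79, 3.14, 3.14].

INTERFACE

Orientations are given as [roll, pitch, yaw] about the fixed x, y, z axes, in that order (R = Rz(yaw) Ry(pitch) Rx(roll)).
In Python, from cell import manip, eyes gives the robot as it stands. The module is installed in compiled form; this text tells all that it offers.
- The arm moves only by the shell command python3 -m pendant 'ROWS' [FORCE]. ROWS is JSON, a list that holds one entry, the list of rows, each a list of 7 numbers: the shift along the tool's x, y, z in cm, then the turn, a rotation vector about the tool's x, y, z in degrees, then the finger opening in cm, from 0 to 8.54. A call has 1 to 5 rows; each row is the pose to reach, as a shift and turn from the pose measured when the call began, along the tool's axes at that moment; what a row does not reach only later rows make up. A row lasts 1/10 s, in which the tool goes at most 50 mm and 8.59 degrees, less where a joint would pass 70% of its speed; a pose out of reach is approached as far as the arm can. A call with a gripper value outside its range is refused whole. The fingers move at their own pace and stop on an object; FORCE is the grip in N (left out, the last holds). Time passes only in rows, so rows that repeat a pose let the fingers close. It gives the time, the measured TCP pose, the force and the opening at its end, in the units of the state.
- manip.read_state(): the state, without advancing time (a new reading comes with each control period).
- eyes.grab_frame(name): name is "scene" or "top" or "wrist"; returns a dict with "frame" (480x640x3 uint8, red, green, blue), "vertical_fov" (degrees; the focal length in pixels is half the picture's height over the tangent of half this angle, whatever the lens; pixels are square), "cx", "cy" (the principal point, pixels), "position" and "attitude" of the camera in the world. Camera axes: x right, y up, looking along -z (the intrinsics and any distortion apply to the point x, -y, -z); pixel columns grow to the right and rows downward; lengths in m; the calibration is good to about 2 mm. A picture is of the moment at which its call begins. There is no depth.
- manip.hand_in(): hands the job in, once; it reports no verdict.
Trained networks look in a picture, given as the dict that the camera call returned (one of the last four; its "shot" number tells which), for a name from the list of things; names that differ only in an ending like _2 or _b are one class to them, and where a whole thing is asked for, a point or a joint stands for the part that bears it (a point fixed in the world has none). Each returns a list of dicts, best first, with "p" (0 to 1); they miss things now and then, are a little off and sometimes report something else, mostly with a low value. They report only what shows in the picture. A call takes as long as a camera call.
- eyes.find_in(name, picture): "point" ([x, y, z] in m, in world coordinates, good to about 4 mm: the middle of the surface that is visible of it).
- eyes.spot_point(name, picture): "point" ([x, y, z] in m, in world coordinates, good to about 4 mm: a listed point, or the origin of a listed thing).
The state is a dict: "clock": time; "qpos": joint angles; "joint_vel": joint speeds; "tau": joint torques, N m; "tcp_pos": TCP position; "tool_rot": TCP orientation; "wrist_force": force on the tool from outside, world axes, zero at the start; "moment": the same for the moment, N m; "gripper_width": finger opening in m.
Only numpy, scipy, OpenCV 4.12 (cv2) and the standard library are available. Lean on these libraries where they do the work, as an engineer would, in place of code of your own. Each camera call takes 0.05 s, during which the arm holds its last target. There are 200 camera calls.

## Working session

There is one attempt and no reset: what is moved stays moved. The work goes in short steps, Python scripts to look and compute and a shell command to move; the robot and the scene stay as the last step left them, time stands still between calls to the robot, and variables do not carry over. Pictures are saved under pics/ and viewed, about 8 in all and at most 12, crops included, and the job is handed in when it is done.

```bash
mkdir -p pics; cat > h.py <<'E'
import numpy as np, cv2
from cell import manip, eyes
from scipy.spatial.transform import Rotation as R
def save(f,n): cv2.imwrite('pics/'+n+'.png',f['frame'][:,:,::-1])
def look(f,names):
    for n in names:
        for fn in (eyes.spot_point,):
            r=fn(n,f)
            print(n,[(np.round(d['point'],4).tolist(),round(d['p'],2)) for d in r[:2]])
E
python3 - <<'E'
from h import *
s=manip.read_state(); print(s)
for c in ('top','scene'):
    f=eyes.grab_frame(c); save(f,c+'0'); print(c,f['position'],f['attitude'],f['vertical_fov'],[k for k in f])
    look(f,['bin_mid','bin_lip','die0_mid','die1_mid','die2_mid','tray','jar','watch','box'])
E
```

```text
{'clock': 0.0, 'qpos': array([-1.47031685e+00,  2.63517191e-01, -4.89360412e-02,  1.25940230e+00,
        1.29777561e-06,  1.41549281e+00]), 'joint_vel': array([ 2.54415973e-04, -1.26641631e-03, -1.68765314e-04, -3.85136195e-05,
       -8.76602972e-04,  1.37955872e-03]), 'tau': array([ 2.28571575e-03, -6.37618017e+01,  3.84561539e+01,  1.39964520e-02,
        9.94027823e-05, -1.82836743e-05]), 'tcp_pos': array([ 0.13278989, -0.50762114,  0.20992841]), 'tool_rot': array([-3.14054639e+00, -1.65120410e-04,  2.55782912e-01]), 'wrist_force': array([ 0.76328965, -0.98117454, -0.86667242]), 'moment': array([-0.01359723, -0.01914921,  0.09670447]), 'gripper_width': 0.08543134069255334}
top [ 0.56011014 -0.00838188  0.8143423 ] [ 0.06110197 -0.00469384 -1.55063639] 55.502337195918564 ['frame', 'vertical_fov', 'cx', 'cy', 'position', 'attitude', 'shot']
bin_mid [([0.5201, 0.1775, 0.0195], 0.84), ([0.7268, 0.0361, -0.0009], 0.58)]
bin_lip [([0.4724, 0.2158, 0.042], 0.97)]
die0_mid [([0.5448, 0.1776, 0.0118], 0.65)]
die1_mid [([0.526, 0.156, 0.0116], 0.5)]
die2_mid [([0.5432, 0.1792, 0.0143], 0.64), ([0.5577, 0.157, 0.0134], 0.47)]
tray [([0.5323, -0.1443, 0.001], 0.73)]
jar [([0.7252, 0.038, 0.0005], 0.78)]
watch [([0.7493, 0.2329, 0.0031], 0.82)]
box [([0.7458, -0.1988, 0.0001], 0.79), ([0.5259, 0.1553, 0.0073], 0.65)]
scene [1.08218315 0.3230993  0.75597102] [ 0.70273514 -0.01607601  2.18332537] 51.784122342875015 ['frame', 'vertical_fov', 'cx', 'cy', 'position', 'attitude', 'shot']
bin_mid [([0.5227, 0.1813, 0.0215], 0.58)]
bin_lip [([0.4777, 0.2172, 0.0475], 0.72)]
die0_mid []
die1_mid [([0.531, 0.156, 0.0107], 0.43)]
die2_mid [([0.5565, 0.1586, 0.0086], 0.54)]
tray [([0.5286, -0.1439, -0.0013], 0.8), ([0.7427, -0.2048, 0.0044], 0.39)]
jar [([0.7284, 0.0355, -0.0004], 0.95)]
watch [([0.7434, 0.2305, 0.0045], 0.59)]
box [([0.7443, -0.2034, 0.0011], 0.65), ([0.5294, 0.1541, 0.0113], 0.52)]
```

View pics/top0.png

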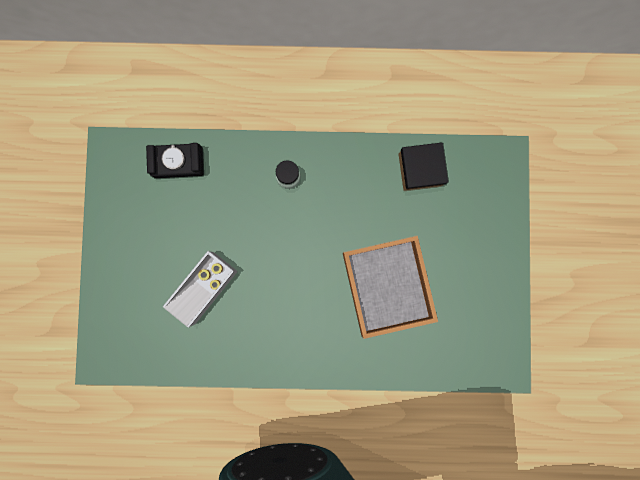

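View pics/scene0.png

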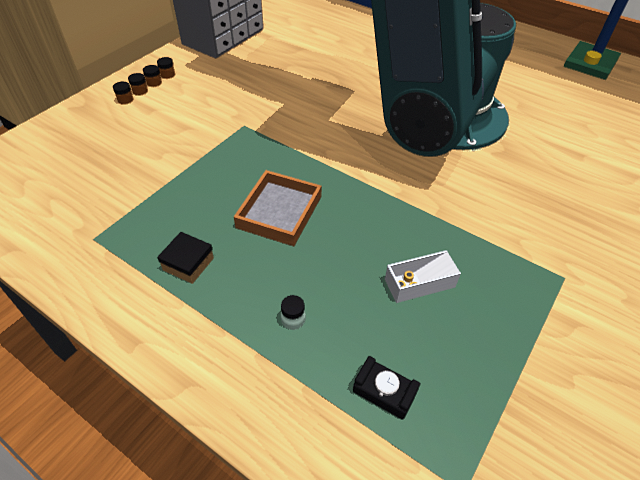

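The top view shows the bin centred at about (200,288), with its lip at the lower left (176,316) and the three dies at about (210,275). The tray is at (390,287). This agrees with the networks' points and with the scene view. Next I plan the approach, with the tool's x axis opposite to the bin's x, so that the tip swings outward from the robot.

```bash
cat >> h.py <<'E'
def pose(): 
    s=manip.read_state(); return np.array(s['tcp_pos']),R.from_euler('xyz',s['tool_rot'])
def plan(wps,start=None):
    "wps: (pos, Rotation); prints row numbers, each from the previous waypoint"
    p,r=start or pose()
    for P,Q in wps:
        print(np.round(r.inv().apply(np.array(P)-p)*100,1),np.round((r.inv()*Q).as_rotvec(degrees=True),1)); p,r=np.array(P),Q
def down(yawdeg): return R.from_euler('xyz',[np.pi,0,np.radians(yawdeg)])
E
python3 - <<'E'
from h import *
p0,_=pose()
t=np.array([.531,.172,.13])
ws=[]
for i in range(1,5):
    a=i/4; ws.append((p0+(t-p0)*a, down(14.66+a*(142-14.66))))
plan(ws)
E
```

```text
[ 13.9 -13.9   2. ] [ -0.    0.  -31.8]
[19.2 -4.5  2. ] [  0.    0.  -31.8]
[18.7  6.3  2. ] [ -0.    0.  -31.8]
[12.5 15.2  2. ] [  0.    0.  -31.8]
```

```bash
python3 -m pendant '[[[13.9,-13.9,2,0,0,-31.8,8.5],[13.9,-13.9,2,0,0,-31.8,8.5],[13.9,-13.9,2,0,0,-31.8,8.5],[13.9,-13.9,2,0,0,-31.8,8.5],[13.9,-13.9,2,0,0,-31.8,8.5]]]'
python3 -m pendant '[[[19.2,-4.5,2,0,0,-31.8,8.5],[19.2,-4.5,2,0,0,-31.8,8.5],[19.2,-4.5,2,0,0,-31.8,8.5],[19.2,-4.5,2,0,0,-31.8,8.5],[19.2,-4.5,2,0,0,-31.8,8.5]]]'
python3 -m pendant '[[[18.7,6.3,2,0,0,-31.8,8.5],[18.7,6.3,2,0,0,-31.8,8.5],[18.7,6.3,2,0,0,-31.8,8.5],[18.7,6.3,2,0,0,-31.8,8.5],[18.7,6.3,2,0,0,-31.8,8.5]]]'
python3 - <<'E'
from h import *
plan([([.531,.172,.13],down(142))])
E
```

```text
clock: 1.5
tcp_pos: [0.2336, -0.3338, 0.1902]
tool_rot: [-3.141, -0.001, 0.819]
wrist_force: [-1.7, 0.2, 0.1]
gripper_width: 0.0855
clock: 2.0
tcp_pos: [0.3333, -0.1586, 0.1703]
tool_rot: [-3.141, -0.002, 1.383]
wrist_force: [0.5, -0.3, -0.1]
gripper_width: 0.0848
clock: 2.5
tcp_pos: [0.4318, 0.0169, 0.1502]
tool_rot: [3.14, -0.003, 1.947]
wrist_force: [-0.6, -0.7, 0.3]
gripper_width: 0.0848
[10.8 14.9  2.1] [  0.1  -0.1 -30.5]
```

```bash
python3 -m pendant '[[[10.8,14.9,2.1,0,0,-30.5,8.5],[10.8,14.9,2.1,0,0,-30.5,8.5],[10.8,14.9,2.1,0,0,-30.5,8.5],[10.8,14.9,2.1,0,0,-30.5,8.5],[10.8,14.9,2.1,0,0,-30.5,8.5]]]'
python3 - <<'E'
from h import *
print(manip.read_state()['qpos'])
for c in ('wrist','top'):
    f=eyes.grab_frame(c); save(f,c+'1'); print(c)
    look(f,['bin_mid','bin_lip','die0_mid','die1_mid','die2_mid'])
    K=0
E
```

```text
clock: 3.0
tcp_pos: [0.5329, 0.1741, 0.1286]
tool_rot: [3.139, -0.002, 2.483]
wrist_force: [-0.8, -0.4, 0.1]
gripper_width: 0.0853
[ 0.1685933   0.35887879 -0.13241109  1.07860407  0.00339834  0.82755848]
wrist
bin_mid [([0.5256, 0.1808, 0.0249], 0.75)]
bin_lip [([0.4721, 0.2178, 0.0462], 0.7)]
die0_mid [([0.5442, 0.1788, 0.0073], 0.93)]
die1_mid [([0.5352, 0.1554, 0.0125], 0.78)]
die2_mid [([0.5569, 0.156, 0.01], 0.87), ([0.5324, 0.1585, 0.0095], 0.58)]
top
bin_mid [([0.5193, 0.1794, 0.0215], 0.65), ([0.559, 0.1587, 0.0126], 0.5)]
bin_lip [([0.4734, 0.216, 0.0451], 0.93)]
die0_mid [([0.5459, 0.1788, 0.0135], 0.59)]
die1_mid [([0.7437, -0.1974, 0.0007], 0.67), ([0.5254, 0.1572, 0.0089], 0.66)]
die2_mid [([0.5593, 0.1576, 0.0129], 0.41)]
```

View pics/wrist1.png

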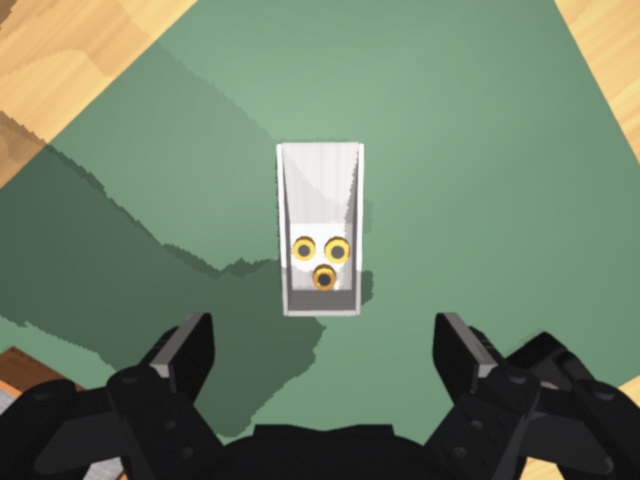

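The wrist view shows the bin upright between the jaws and centred: its sides are at columns 278 and 363, and the fingers at 213 and 434. The dies are at about rows 250–280. I lower the tool and grip.

```bash
python3 -m pendant '[[[0.1,0.1,4,0,0,0,8.5],[0.1,0.1,8,0,0,0,8.5],[0.1,0.1,10,0,0,0,8.5],[0.1,0.1,11.5,0,0,0,8.5],[0.1,0.1,11.5,0,0,0,8.5]]]' 
python3 -m pendant '[[[0,0,0,0,0,0,7],[0,0,0,0,0,0,6],[0,0,0,0,0,0,5.4],[0,0,0,0,0,0,5],[0,0,0,0,0,0,5]]]' 50
python3 -m pendant '[[[0,0,0,0,0,0,5],[0,0,0,0,0,0,5],[0,0,0,0,0,0,5],[0,0,0,0,0,0,5],[0,0,0,0,0,0,5]]]' 50
```

```text
clock: 4.1
tcp_pos: [0.5294, 0.1733, 0.0133]
tool_rot: [3.141, -0.003, 2.478]
wrist_force: [-0.1, -0.3, -0.7]
gripper_width: 0.0847
clock: 4.6
tcp_pos: [0.53, 0.1734, 0.0147]
tool_rot: [3.14, -0.002, 2.478]
wrist_force: [-3.2, -1.5, 8.1]
gripper_width: 0.0543
clock: 5.1
tcp_pos: [0.53, 0.1734, 0.0147]
tool_rot: [3.14, -0.002, 2.478]
wrist_force: [-1.5, -0.3, 1.0]
gripper_width: 0.0541
```

```bash
python3 -m pendant '[[[0,0,-2,0,0,0,5],[0,0,-5,0,0,0,5],[0,0,-9,0,0,0,5],[0,0,-13,0,0,0,5],[0,0,-15,0,0,0,5]]]' 60
python3 -m pendant '[[[0,0,0,0,0,0,5],[0,0,0,0,0,0,5]]]' 60
python3 - <<'E'
from h import *
s=manip.read_state();print(s['wrist_force'],s['moment'])
f=eyes.grab_frame('scene'); save(f,'scene2'); look(f,['bin_mid','bin_lip'])
f=eyes.grab_frame('top'); look(f,['bin_mid','bin_lip','tray'])
# tray: target
T=np.array([.5305,-.1441]); 
pl=np.array([.53,.173]); p,r=pose()
az=np.arctan2(T[1],T[0]); off=.082
for R0 in (.55,.6):print('J1',np.degrees(az-np.arcsin(off/R0)))
E
```

```text
clock: 5.6
tcp_pos: [0.5309, 0.1731, 0.1679]
tool_rot: [3.137, 0.0, 2.478]
wrist_force: [0.3, 0.5, -2.7]
gripper_width: 0.0537
clock: 5.8
tcp_pos: [0.5309, 0.1731, 0.1674]
tool_rot: [3.137, 0.0, 2.478]
wrist_force: [0.2, 1.2, -2.7]
gripper_width: 0.0537
[ 0.22588018  1.17940447 -2.67651771] [-0.02033293  0.01438264 -0.07941981]
bin_mid [([0.522, 0.1802, 0.1741], 0.63)]
bin_lip [([0.4758, 0.2162, 0.1994], 0.58)]
bin_mid [([0.5208, 0.1786, 0.1738], 0.61)]
bin_lip [([0.5247, 0.1553, 0.1612], 0.75), ([0.5335, -0.1478, 0.0017], 0.71)]
tray [([0.5306, -0.1449, 0.0054], 0.62)]
J1 -23.77086156136727
J1 -23.05162066871215
```

View pics/scene2.png

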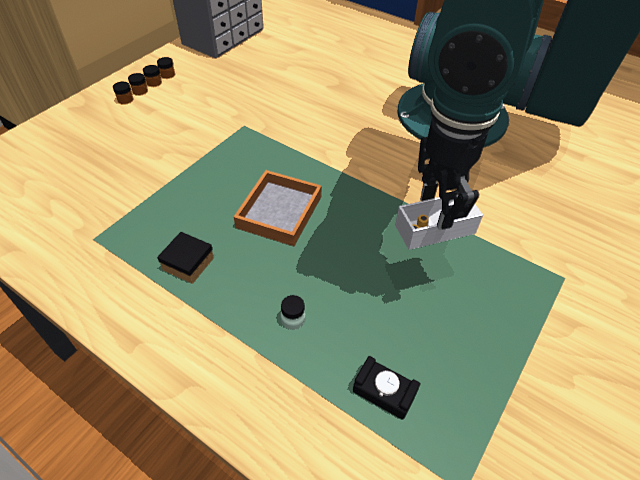

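The bin hangs level with its middle at z 0.174. In the scene view it is in the jaws at about (440,220), clear of everything, with dies visible at (422,220). Next I plan the carry and the tip.

```bash
cat >> h.py <<'E'
T=np.array([.5305,-.1443]); J=-23.5
u=np.array([np.cos(np.radians(J)),np.sin(np.radians(J))])
lip=np.array([.071,0,-.0291])
def tip(th,z,out=.018,Jd=J):
    Q=down(180+Jd)*R.from_rotvec([0,-th,0],degrees=True)
    L=np.r_[T+out*u,z]
    return L-Q.apply(lip),Q
E
python3 - <<'E'
from h import *
p,r=pose()
W1=tip(0,.20)
mid=((p+W1[0])/2, down((np.degrees(r.as_euler('xyz')[2])+180+J)/2))
ws=[mid,W1,tip(22,.14),tip(45,.09),tip(67,.072),tip(88,.056)]
for w in ws: print(np.round(w[0],3))
plan(ws)
E
```

```text
[ 0.571 -0.003  0.169]
[ 0.612 -0.18   0.171]
[ 0.617 -0.182  0.14 ]
[ 0.612 -0.18   0.12 ]
[ 0.597 -0.173  0.126]
[ 0.576 -0.164  0.126]
[-14.1 -11.4  -0.2] [ 0.2 -0.  -7.3]
[-12.5 -13.1  -0.2] [ 0.   0.  -7.3]
[-0.6 -0.   3.1] [  0. -22.   0.]
[ 1.3 -0.   1.6] [  0. -23.  -0.]
[ 0.7  0.  -1.6] [  0. -22.   0.]
[ 0.9 -0.  -2.1] [ -0. -21.   0.]
```

```bash
python3 -m pendant '[[[-2,-1.6,0,0,0,-1,5],[-5,-4,-0.1,0,0,-2.6,5],[-8.5,-6.8,-0.1,0,0,-4.4,5],[-12,-9.7,-0.2,0,0,-6.2,5],[-14.1,-11.4,-0.2,0,0,-7.3,5]]]' 60
python3 -m pendant '[[[-3.5,-3.7,0,0,0,-2,5],[-7,-7.3,-0.1,0,0,-4,5],[-10,-10.5,-0.2,0,0,-6,5],[-12,-12.6,-0.2,0,0,-7,5],[-12.5,-13.1,-0.2,0,0,-7.3,5]]]' 60
python3 - <<'E'
from h import *
print(manip.read_state()['qpos'])
plan([tip(22,.14),tip(45,.09)])
E
```

```text
clock: 6.65
tcp_pos: [0.5719, -0.0064, 0.1683]
tool_rot: [3.138, -0.0, 2.605]
wrist_force: [0.4, 0.6, -1.9]
gripper_width: 0.0536
clock: 7.15
tcp_pos: [0.6126, -0.1861, 0.169]
tool_rot: [3.139, -0.0, 2.73]
wrist_force: [-0.0, 0.8, -3.2]
gripper_width: 0.0537
[-0.42337248  0.47711757  0.17529157  1.26920181  0.00273286 -0.01223962]
[-0.3  0.5  2.9] [  0.1 -22.   -0.1]
[ 1.3 -0.   1.6] [  0. -23.  -0.]
```

```bash
python3 -m pendant '[[[0,0.1,0.8,0,-5,0,5],[-0.1,0.3,1.6,0,-11,0,5],[-0.2,0.4,2.4,0,-17,0,5],[-0.3,0.5,2.9,0,-22,0,5],[-0.3,0.5,2.9,0,-22,0,5]]]' 60
python3 - <<'E'
from h import *
print(manip.read_state()['qpos'])
plan([tip(45,.09)])
E
```

```text
clock: 7.65
tcp_pos: [0.6136, -0.1799, 0.1376]
tool_rot: [3.138, 0.38, 2.73]
wrist_force: [-1.2, 0.2, -2.7]
gripper_width: 0.0541
[-0.41479033  0.23970224 -0.37850624  0.57231001  0.00461857 -0.0031212 ]
[ 0.8 -0.1  1.6] [  0.1 -23.2  -0.1]
```

```bash
cat > kin.py <<'E'
from h import *
from scipy.optimize import least_squares
qs=np.array([[-1.47031685,.263517191,-.0489360412,1.25940230],[.1685933,.35887879,-.13241109,1.07860407],[-.42337248,.47711757,.17529157,1.26920181],[-.41479033,.23970224,-.37850624,.57231001]])
ps=np.array([[.13278989,-.50762114,.20992841],[.5329,.1741,.1286],[.6126,-.1861,.169],[.6136,-.1799,.1376]])
def fk(x,q):
    r0,z0,A,C,D,E=x; a=q[2-1]; b=a-q[2]; f=b+q[3]
    return np.array([r0+A*np.sin(a)+C*np.cos(b)+D*np.sin(b)+E*np.cos(f), z0+A*np.cos(a)-C*np.sin(b)+D*np.cos(b)-E*np.sin(f)])
obs=[]
for q,p in zip(qs,ps):
    c,s=np.cos(q[0]),np.sin(q[0]); obs.append([c*p[0]+s*p[1],p[2]]); print('lat',-s*p[0]+c*p[1])
res=lambda x:np.r_[np.ravel([fk(x,q)-o for q,o in zip(qs,obs)]),1e-3*(x-[0,.3,.4,.35,0,.3])]
x=least_squares(res,[0,.3,.4,.35,0,.3]).x
E
python3 - <<'E'
from kin import *
print(np.round(x,3),np.round(res(x)[:8],4))
lo=[-.89,-1.18,-2.13];hi=[1.7,1.37,2.11]
def lim(th,r,z):
    f=np.pi/2-np.radians(th)
    g=lambda v: np.r_[fk(x,[0,*v])-[r,z],(v[0]-v[1]+v[2]-f)]
    s=least_squares(g,[.4,-.4,.6]); return s.x,np.abs(s.fun).max()
for th,z in ((22,.14),(45,.09),(67,.072),(80,.06),(88,.056)):
  for out in (-.03,.018,.06):
    P,_=tip(th,z,out); r=u@P[:2]; v,e=lim(th,r,P[2]); print(th,out,np.round(v,2),round(e,4))
E
```

```text
lat 0.08120039856648337
lat 0.08221321145830898
lat 0.08201008613999755
lat 0.0826349723045855
[-0.     0.159  0.581  0.37   0.051  0.445] [ 0.  0. -0.  0.  0. -0.  0. -0.]
22 -0.03 [ 0.17 -0.47  0.55] 0.0
22 0.018 [ 0.24 -0.37  0.57] 0.0
22 0.06 [ 0.31 -0.27  0.61] 0.0
45 -0.03 [ 0.09 -1.   -0.3 ] 0.0
45 0.018 [ 0.16 -0.9  -0.28] 0.0
45 0.06 [ 0.22 -0.81 -0.25] 0.0
67 -0.03 [ 1.  -1.8 -2.4] 0.0
67 0.018 [ 0.52 -1.41 -1.52] 0.0
67 0.06 [ 0.49 -1.28 -1.37] 0.0
80 -0.03 [ 1.16 -1.71 -2.67] 0.0724
80 0.018 [ 1.3  -1.71 -2.82] 0.0353
80 0.06 [ 1.23 -1.63 -2.69] 0.0
88 -0.03 [ 1.78 -1.71 -3.46] 0.1029
88 0.018 [ 1.7  -1.71 -3.37] 0.0578
88 0.06 [ 1.66 -1.71 -3.34] 0.0165
```

The outward tip runs out of J3 range, by a planar fit that matches every pose. The tip has to go sideways through J5, so I undo the tilt and probe J5 to identify the wrist geometry.

```bash
python3 -m pendant '[[[0,0,-1,0,5,0,5],[0.3,0,-2,0,11,0,5],[0.7,0,-3,0,17,0,5],[1,0,-4,0,22,0,5],[1,0,-4,0,22,0,5]]]' 60
python3 -m pendant '[[[0,0,0,5,0,0,5],[0,0,0,12,0,0,5],[0,0,0,18,0,0,5],[0,0,0,18,0,0,5],[0,0,0,18,0,0,5]]]' 60
python3 - <<'E'
from kin import *
s=manip.read_state(); q=s['qpos']; print(q.tolist(),s['tcp_pos'].tolist(),s['tool_rot'].tolist())
# model: R = Rz(J1) Ry(f) Rz(s5*J5) ; tool z = x of that ; J4 point + lateral d
M=R.from_euler('xyz',s['tool_rot'])
c=q[0]; f=q[1]-q[2]+q[3]
tz=(R.from_euler('z',c)*R.from_euler('y',f)).inv().apply(M.apply([0,0,1])); print('tool z in wrist',tz,'J5',q[4])
p4=R.from_euler('z',c).inv().apply(s['tcp_pos']); x0=x.copy(); x0[5]=0
a=fk(x0,q); v=p4-[a[0],0,a[1]]; v=R.from_euler('y',f).inv().apply(v); print('TCP-J4 in wrist frame',v)
tx=(R.from_euler('z',c)*R.from_euler('y',f)*R.from_euler('z',q[4])).inv()*M; print(tx.as_matrix().round(3),q[5])
E
```

```text
clock: 8.15
tcp_pos: [0.5931, -0.171, 0.1717]
tool_rot: [3.138, -0.007, 2.731]
wrist_force: [0.8, -0.4, -3.7]
gripper_width: 0.0533
clock: 8.65
tcp_pos: [0.5935, -0.1702, 0.1716]
tool_rot: [-2.833, -0.007, 2.733]
wrist_force: [-0.0, -0.8, -2.4]
gripper_width: 0.0537
lat 0.08120039856648337
lat 0.08221321145830898
lat 0.08201008613999755
lat 0.0826349723045855
[-0.26225169188547226, 0.49014870960646695, 0.16512772968641512, 1.298908097120843, -0.3040872890485917, 0.15391927557441631] [0.5935294698461142, -0.1702397923569634, 0.17159175136295857] [-2.833109399474128, -0.006639605047220831, 2.7325325794419246]
tool z in wrist [ 9.54120636e-01 -2.99422464e-01  1.22124792e-16] J5 -0.3040872890485917
TCP-J4 in wrist frame [ 4.31307529e-01 -1.05430429e-02  1.86015280e-05]
[[-0.     0.     1.   ]
 [ 0.153  0.988 -0.   ]
 [-0.988  0.153 -0.   ]] 0.15391927557441631
```

```bash
cat >> kin.py <<'E'
L5=.31; d=.082
LO=np.array([-2.65,-.89,-1.18,-2.13,-1.35,-3.14])+.04; HI=np.array([2.65,1.7,1.37,2.11,1.29,3.14])-.04
def FK(q):
    f=q[1]-q[2]+q[3]; x0=x.copy(); x0[5]=x[5]-L5; a=fk(x0,q)
    W=R.from_euler('z',q[0])*R.from_euler('y',f)*R.from_euler('z',q[4])
    p=R.from_euler('z',q[0]).apply([a[0],d,a[1]])+W.apply([L5,0,0])
    s,c=np.sin(q[5]),np.cos(q[5])
    return p,W*R.from_matrix([[0,0,1],[s,c,0],[-c,s,0]])
def IK(P,Q,seeds):
    best=None
    for q0 in seeds:
        def g(q):
            p,M=FK(q); return np.r_[(p-P)*5,(M.inv()*Q).as_rotvec()]
        s=least_squares(g,np.clip(q0,LO+.01,HI-.01),bounds=(LO,HI))
        if best is None or s.cost<best[1]: best=(s.x,s.cost)
    return best
def tipP(th,z,out,psi):
    U=np.array([np.cos(np.radians(psi)),np.sin(np.radians(psi))])
    Q=down(180+psi)*R.from_rotvec([0,-th,0],degrees=True)
    return np.r_[T+out*U,z]-Q.apply(lip),Q
E
cat > scan.py <<'E'
from kin import *
print(FK(manip.read_state()['qpos'])[0])
rng=np.random.default_rng(0)
seeds=[[-.2,.5,.1,1.2,s5,s6] for s5 in(-1,1) for s6 in(-1.5,0,1.5)]+[[.1,.9,-.8,-1.,s5,s6] for s5 in(-1,1) for s6 in(-1.5,1.5)]
for psi in range(-180,180,15):
    o=[]
    for th in (80,86):
        b=IK(*tipP(th,.058,.018,psi),seeds)
        o.append((round(b[1],5),np.round(b[0],2).tolist()))
    if o[0][0]<1e-4: print(psi,o)
E
python3 scan.py | grep -v lat
```

```text
[ 0.5934486  -0.17050584  0.1717703 ]
-120 [(np.float64(0.0), [-0.02, 1.02, 0.18, 1.95, -1.04, 2.84]), (np.float64(0.00037), [-0.0, 1.08, 0.2, 2.07, -1.06, 2.98])]
-105 [(np.float64(0.0), [0.02, 0.9, -0.06, 1.62, -1.24, 2.6]), (np.float64(0.0), [0.04, 1.01, 0.0, 1.9, -1.26, 2.92])]
-75 [(np.float64(0.0), [0.02, 0.62, -1.03, -1.01, -1.28, 0.62]), (np.float64(0.00043), [0.04, 0.82, -1.14, -1.64, -1.31, 0.31])]
60 [(np.float64(0.0), [-0.87, 0.85, -0.23, 1.58, 1.18, -2.7]), (np.float64(0.0), [-0.89, 0.96, -0.2, 1.79, 1.2, -2.96])]
75 [(np.float64(0.0), [-0.82, 0.96, -0.01, 1.85, 0.99, -2.87]), (np.float64(0.0), [-0.84, 1.04, 0.01, 1.99, 0.99, -3.03])]
90 [(np.float64(0.0), [-0.76, 1.04, 0.19, 2.05, 0.8, -2.96]), (np.float64(0.00227), [-0.78, 1.06, 0.16, 2.07, 0.82, -3.02])]
```

```bash
cat > seq.py <<'E'
from kin import *
for psi in (60,65,70):
    q=np.array([-.42,.48,.17,1.27,0,-1.5])
    for th,z in ((0,.20),(20,.15),(40,.10),(55,.085),(70,.07),(80,.062),(88,.058)):
        P,Q=tipP(th,z,.018,psi); b=IK(P,Q,[q]); q=b[0]; print(psi,th,round(b[1],5),np.round(q,2),np.round(P,3))
p,r=pose()
P=tipP(0,.2,.018,65)
a=np.degrees(r.as_euler('xyz')[2])
plan([(P[0]*.5+p*.5+[0,0,.01],down(a+44)),P])
E
python3 seq.py | grep -v lat
```

```text
60 0 0.0 [-0.26  0.37  0.    1.2   0.   -1.31] [ 0.575 -0.067  0.171]
60 20 0.0 [-0.44  0.33 -0.18  1.03  0.35 -1.48] [ 0.578 -0.062  0.147]
60 40 0.0 [-0.62  0.39 -0.31  0.95  0.69 -1.69] [ 0.576 -0.065  0.123]
60 55 0.0 [-0.74  0.5  -0.33  1.04  0.93 -1.93] [ 0.572 -0.073  0.126]
60 70 0.0 [-0.83  0.68 -0.28  1.3   1.11 -2.31] [ 0.565 -0.084  0.127]
60 80 0.0 [-0.87  0.85 -0.23  1.59  1.18 -2.7 ] [ 0.56  -0.093  0.127]
60 88 0.0 [-0.9   1.   -0.19  1.86  1.2  -3.05] [ 0.555 -0.101  0.128]
65 0 0.0 [-0.26  0.36 -0.02  1.2   0.   -1.39] [ 0.568 -0.064  0.171]
65 20 0.0 [-0.44  0.34 -0.16  1.07  0.35 -1.57] [ 0.571 -0.058  0.147]
65 40 0.0 [-0.62  0.42 -0.27  1.03  0.68 -1.8 ] [ 0.569 -0.062  0.123]
65 55 0.0 [-0.73  0.54 -0.26  1.17  0.9  -2.06] [ 0.565 -0.069  0.126]
65 70 0.0 [-0.82  0.73 -0.21  1.43  1.06 -2.43] [ 0.56  -0.081  0.127]
65 80 0.0 [-0.86  0.89 -0.15  1.7   1.12 -2.77] [ 0.555 -0.091  0.127]
65 88 0.0 [-0.88  1.02 -0.12  1.92  1.13 -3.07] [ 0.551 -0.099  0.128]
70 0 0.0 [-0.25  0.34 -0.04  1.19  0.   -1.48] [ 0.561 -0.061  0.171]
70 20 0.0 [-0.44  0.35 -0.15  1.1   0.35 -1.66] [ 0.563 -0.055  0.147]
70 40 0.0 [-0.61  0.45 -0.22  1.12  0.67 -1.91] [ 0.562 -0.059  0.123]
70 55 0.0 [-0.72  0.58 -0.19  1.28  0.87 -2.17] [ 0.559 -0.067  0.126]
70 70 0.0 [-0.8   0.77 -0.13  1.55  1.01 -2.53] [ 0.554 -0.079  0.127]
70 80 0.0 [-0.84  0.92 -0.08  1.78  1.05 -2.83] [ 0.551 -0.089  0.127]
70 88 0.0 [-0.86  1.04 -0.05  1.98  1.06 -3.08] [ 0.547 -0.098  0.128]
[ 3.3  3.9 -2.2] [-16.6  -7.1 -43.6]
[-0.7  5.4  1. ] [  0.    0.  -44.4]
```

```bash
python3 -m pendant '[[[0.6,0.8,-0.4,-3.5,-1.5,-8,5],[1.4,1.6,-0.9,-7,-3,-17,5],[2.1,2.4,-1.4,-10.5,-4.5,-26,5],[2.8,3.2,-1.9,-14,-6,-35,5],[3.3,3.9,-2.2,-16.6,-7.1,-43.6,5]]]' 60
python3 -m pendant '[[[-0.2,1,0,0,0,-8,5],[-0.3,2,0.2,0,0,-16,5],[-0.5,3.2,0.5,0,0,-24,5],[-0.6,4.4,0.8,0,0,-32,5],[-0.7,5.4,1,0,0,-40,5]]]' 60
cat > nxt.py <<'E'
import sys; from kin import *
def go(*ws):
    p,r=pose(); q=manip.read_state()['qpos']
    for w in ws:
        P,Q=tipP(*w,65); print(w,np.round(r.inv().apply(P-p)*100,1),np.round((r.inv()*Q).as_rotvec(degrees=True),1))
    print(np.round(q,2))
E
python3 - <<'E' | grep -v lat
from nxt import *
go((0,.20,.018),(10,.175,.018),(20,.15,.018),(30,.125,.018),(38,.105,.018))
E
```

```text
clock: 9.15
tcp_pos: [0.5805, -0.1172, 0.1823]
tool_rot: [-3.118, -0.004, -2.85]
wrist_force: [-0.2, -0.8, -2.6]
gripper_width: 0.0537
clock: 9.65
tcp_pos: [0.5716, -0.064, 0.1716]
tool_rot: [-3.126, -0.016, -2.147]
wrist_force: [0.3, -0.6, -3.0]
gripper_width: 0.0534
(0, 0.2, 0.018) [0.2 0.3 0.1] [-0.8 -1.  -8. ]
(10, 0.175, 0.018) [-0.3  0.4  1.3] [ -1.5 -10.9  -7.9]
(20, 0.15, 0.018) [-0.4  0.4  2.4] [ -2.2 -20.9  -7.8]
(30, 0.125, 0.018) [-0.4  0.4  3.6] [ -2.9 -30.9  -7.6]
(38, 0.105, 0.018) [-0.2  0.4  4.6] [ -3.5 -38.9  -7.4]
[-0.24  0.36 -0.02  1.19 -0.02 -1.24]
```

```bash
python3 -m pendant '[[[0,0.1,0.4,-0.4,-4,-2,5],[-0.1,0.2,1,-1,-10,-4,5],[-0.3,0.3,2,-2,-17,-6,5],[-0.4,0.4,2.9,-2.5,-24,-7.5,5],[-0.4,0.4,3.6,-2.9,-30.9,-7.6,5]]]' 60
python3 - <<'E' | grep -v lat
from nxt import *
go((30,.125,.018),(40,.10,.018),(50,.09,.018),(60,.08,.018),(70,.071,.018))
E
```

```text
clock: 10.15
tcp_pos: [0.571, -0.0605, 0.1367]
tool_rot: [-3.135, 0.53, -2.005]
wrist_force: [0.2, -0.7, -2.6]
gripper_width: 0.0541
(30, 0.125, 0.018) [-0.   0.1  0.2] [-0.3  0.4  0.1]
(40, 0.1, 0.018) [0.8 0.1 1.1] [-0.3 -9.6  0.1]
(50, 0.09, 0.018) [1.2 0.1 0.6] [ -0.3 -19.6   0.1]
(60, 0.08, 0.018) [1.7 0.1 0.1] [ -0.3 -29.6   0.2]
(70, 0.071, 0.018) [ 2.5  0.1 -0.4] [ -0.3 -39.6   0.2]
[-0.53  0.36 -0.22  1.03  0.53 -1.68]
```

```bash
python3 -m pendant '[[[0.4,0.1,0.5,0,-5,0,5],[0.8,0.1,1,0,-9.6,0,5],[1,0.1,0.8,0,-15,0,5],[1.2,0.1,0.6,0,-19.6,0,5],[1.3,0.1,0.5,-0.3,-22,0,5]]]' 60
python3 - <<'E' | grep -v lat
from nxt import *
go((60,.08,.018),(66,.074,.018),(72,.069,.018),(80,.062,.018),(88,.057,.018))
f=eyes.grab_frame('scene'); save(f,'scene3'); look(f,['bin_lip','bin_mid'])
E
```

```text
clock: 10.65
tcp_pos: [0.5665, -0.0702, 0.1263]
tool_rot: [-3.135, 0.918, -2.003]
wrist_force: [-0.0, 0.4, -1.5]
gripper_width: 0.0537
(60, 0.08, 0.018) [ 0.2  0.1 -0.3] [-0.2 -7.4  0.1]
(66, 0.074, 0.018) [ 0.5  0.1 -0.8] [ -0.2 -13.4   0.2]
(72, 0.069, 0.018) [ 0.8  0.1 -1.3] [ -0.2 -19.4   0.2]
(80, 0.062, 0.018) [ 1.4  0.1 -1.9] [ -0.2 -27.4   0.2]
(88, 0.057, 0.018) [ 1.9  0.1 -2.6] [ -0.2 -35.4   0.2]
[-0.71  0.51 -0.26  1.13  0.87 -2.  ]
bin_lip [([0.5435, -0.1305, 0.0912], 0.95), ([0.5626, -0.0777, 0.1228], 0.5)]
bin_mid [([0.5608, -0.0793, 0.1207], 0.95), ([0.7441, -0.2015, -0.0009], 0.61)]
```

View pics/scene3.png

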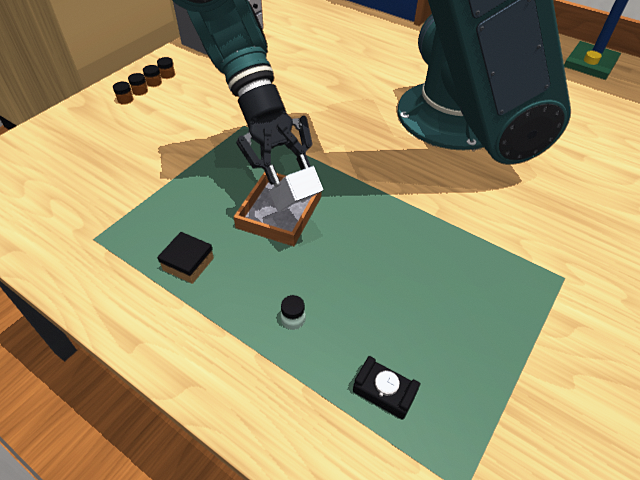

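The scene view shows the bin tilted over the tray at about (300,185), with its lip over the felt near (275,200) and the wrist clear on the far right side. I finish the tip now.

```bash
python3 -m pendant '[[[0.2,0.1,-0.3,0,-7.4,0,5],[0.5,0.1,-0.8,0,-13.4,0,5],[0.8,0.1,-1.3,0,-19.4,0,5],[1.1,0.1,-1.7,0,-24,0,5],[1.4,0.1,-1.9,0,-27.4,0,5]]]' 60
python3 - <<'E' | grep -v lat
from nxt import *
go((80,.062,.018),(88,.055,.018))
E
```

```text
clock: 11.3
tcp_pos: [0.5561, -0.0916, 0.1266]
tool_rot: [-3.112, 1.393, -1.98]
wrist_force: [-0.1, -0.1, -1.2]
gripper_width: 0.0535
(80, 0.062, 0.018) [-0.   0.1  0. ] [-0.2 -0.2  0.3]
(88, 0.055, 0.018) [ 0.3  0.1 -0.9] [-0.1 -8.2  0.3]
[-0.85  0.88 -0.15  1.69  1.12 -2.76]
```

```bash
python3 -m pendant '[[[0.1,0.1,-0.4,0,-4,0,5],[0.3,0.1,-0.9,0,-8.2,0.3,5],[0.3,0.1,-0.9,0,-8.2,0.3,5],[0.3,0.1,-0.9,0,-8.2,0.3,5],[0.3,0.1,-0.9,0,-8.2,0.3,5]]]' 60
python3 -m pendant '[[[0,0,0,0,0,0,5],[0,0,0,0,0,0,5],[0,0,0,0,0,0,5],[0,0,0,0,0,0,5]]]' 60
python3 - <<'E' | grep -v lat
from nxt import *
s=manip.read_state(); print(s['wrist_force'],s['qpos'])
f=eyes.grab_frame('top'); save(f,'top4'); look(f,['bin_lip','bin_mid','die0_mid','die1_mid','die2_mid'])
f=eyes.grab_frame('scene'); cv2.imwrite('pics/s4.png',cv2.resize(f['frame'][120:280,180:380,::-1],None,fx=3,fy=3)); look(f,['bin_lip','bin_mid','die0_mid','die1_mid','die2_mid'])
f=eyes.grab_frame('wrist');cv2.imwrite('pics/w4.png',f['frame'][:,:,::-1])
E
```

```text
clock: 11.8
tcp_pos: [0.5514, -0.0994, 0.1262]
tool_rot: [-3.064, 1.533, -1.932]
wrist_force: [-1.0, 0.7, -1.1]
gripper_width: 0.0536
clock: 12.2
tcp_pos: [0.5514, -0.0993, 0.1264]
tool_rot: [-3.05, 1.533, -1.918]
wrist_force: [1.0, 0.1, -1.7]
gripper_width: 0.0539
[ 0.95948205  0.14279443 -1.73869537] [-0.87331017  1.01947199 -0.11427171  1.91842012  1.13423019 -3.06397445]
bin_lip []
bin_mid [([0.5482, -0.1046, 0.1127], 0.72)]
die0_mid [([0.4976, -0.183, 0.0167], 0.47)]
die1_mid [([0.5327, -0.1864, 0.012], 0.51)]
die2_mid [([0.5424, -0.1722, 0.0223], 0.58)]
bin_lip [([0.5393, -0.1284, 0.0611], 0.75)]
bin_mid [([0.5472, -0.104, 0.1181], 0.9)]
die0_mid []
die1_mid [([0.5362, -0.185, 0.015], 0.59)]
die2_mid [([0.5386, -0.1712, 0.0149], 0.5)]
```

View pics/w4.png

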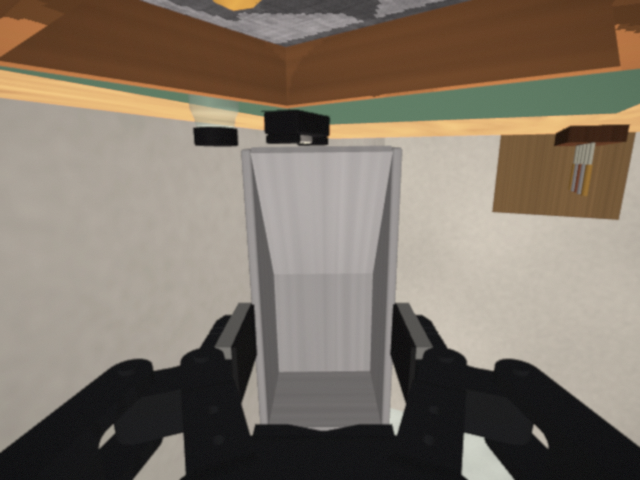

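View pics/top4.png

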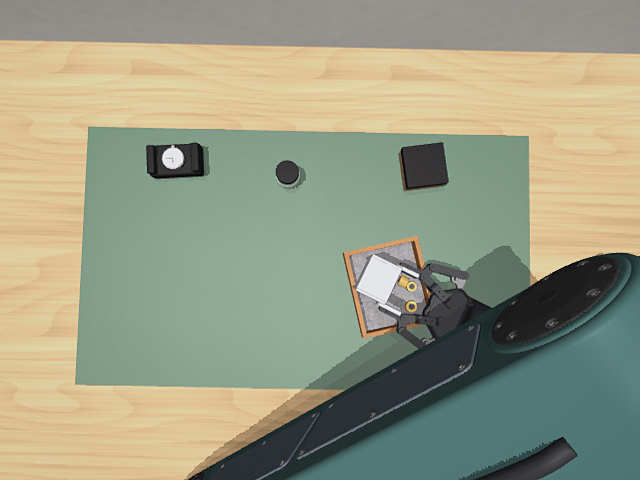

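The wrist view shows the bin empty. The top view shows all three dies in the tray, at about (411,286), (403,281) and (411,307). I bring the bin upright while rising.

```bash
python3 - <<'E' | grep -v lat
from nxt import *
go((84,.065,.018),(78,.075,.018),(72,.085,.018),(65,.095,.018),(58,.105,.018))
E
```

```text
(84, 0.065, 0.018) [-0.7 -0.   0.5] [-0.1  3.9  0.2]
(78, 0.075, 0.018) [-1.3 -0.   1.1] [-0.1  9.9  0.1]
(72, 0.085, 0.018) [-1.8 -0.   1.7] [-0.1 15.9  0.1]
(65, 0.095, 0.018) [-2.2 -0.   2.4] [-0.1 22.9  0.1]
(58, 0.105, 0.018) [-2.5 -0.   3. ] [-0.2 29.9  0.1]
[-0.87  1.02 -0.11  1.92  1.13 -3.06]
```

```bash
python3 -m pendant '[[[-0.7,0,0.5,0,3.9,0,5],[-1.3,0,1.1,0,9.9,0,5],[-1.8,0,1.7,0,15.9,0,5],[-2.2,0,2.4,0,22.9,0,5],[-2.5,0,3,0,29.9,0,5]]]' 60
python3 - <<'E' | grep -v lat
from nxt import *
go((52,.12,.018),(45,.135,.018),(37,.15,.018),(29,.165,.018),(22,.18,.018))
E
```

```text
clock: 13.35
tcp_pos: [0.5649, -0.072, 0.1507]
tool_rot: [-3.133, 1.006, -2.004]
wrist_force: [0.0, 0.2, -2.3]
gripper_width: 0.0541
(52, 0.12, 0.018) [-0.9  0.1 -0. ] [-0.4  5.6  0.1]
(45, 0.135, 0.018) [-1.6  0.1 -0. ] [-0.4 12.6  0.1]
(37, 0.15, 0.018) [-2.2  0.1  0. ] [-0.4 20.6  0. ]
(29, 0.165, 0.018) [-2.7  0.1 -0.1] [-0.4 28.6 -0. ]
(22, 0.18, 0.018) [-3.2  0.1 -0.3] [-0.4 35.6 -0. ]
[-0.74  0.54 -0.23  1.24  0.94 -2.1 ]
```

```bash
python3 -m pendant '[[[-0.9,0.1,0,-0.2,5.6,0,5],[-1.6,0.1,0,-0.4,12.6,0,5],[-2.2,0.1,0,-0.4,20.6,0,5],[-2.7,0.1,-0.1,-0.4,28.6,0,5],[-3.2,0.1,-0.3,-0.4,35.6,0,5]]]' 60
python3 - <<'E' | grep -v lat
from nxt import *
p,r=pose()
Q=down(245)
plan([([.56,-.02,.18],Q)]); plan([([.545,.06,.157],Q)])
E
```

```text
clock: 13.85
tcp_pos: [0.57, -0.0582, 0.1808]
tool_rot: [-3.14, 0.379, -2.007]
wrist_force: [-0.4, 0.8, -2.4]
gripper_width: 0.0537
[-2.8  2.5  1.2] [-0.1 21.7 -0. ]
[-8.1  7.3  5.8] [-0.1 21.7 -0. ]
```

```bash
python3 -m pendant '[[[-0.8,0.7,0.3,0,6,0,5],[-1.6,1.4,0.7,0,13,0,5],[-2.4,2.1,1,0,19,0,5],[-2.8,2.5,1.2,0,21.7,0,5],[-2.8,2.5,1.2,0,21.7,0,5]]]' 60
python3 - <<'E' | grep -v lat
from nxt import *
plan([([.545,.06,.157],down(245))])
f=eyes.grab_frame('scene'); look(f,['bin_mid','bin_lip'])
f=eyes.grab_frame('top'); look(f,['bin_mid','bin_lip'])
E
```

```text
clock: 14.35
tcp_pos: [0.5599, -0.0181, 0.1798]
tool_rot: [-3.141, -0.001, -2.005]
wrist_force: [0.3, -0.1, -2.0]
gripper_width: 0.0537
[-6.5  4.6  2.3] [-0.1 -0.   0.1]
bin_mid [([0.5569, -0.021, 0.1862], 0.68)]
bin_lip [([0.5346, -0.0818, 0.2125], 0.74)]
bin_mid []
bin_lip []
```

```bash
python3 -m pendant '[[[-1.5,1,0.5,0,0,0,5],[-3.2,2.3,1.1,0,0,0,5],[-5,3.5,1.8,0,0,0,5],[-6.1,4.3,2.1,0,0,0,5],[-6.5,4.6,2.3,-0.1,0,0,5]]]' 60
python3 -m pendant '[[[0,0,0,0,0,0,5],[0,0,0,0,0,0,5],[0,0,0,0,0,0,5],[0,0,0,0,0,0,5],[0,0,0,0,0,0,5]]]' 60
python3 - <<'E' | grep -v lat
from nxt import *
s=manip.read_state(); print(s['joint_vel'].round(3))
f=eyes.grab_frame('scene'); save(f,'scene5'); look(f,['bin_mid','bin_lip','jar','watch','box','die0_mid','die1_mid','die2_mid'])
f=eyes.grab_frame('top'); save(f,'top5'); look(f,['bin_mid','bin_lip','jar','watch','box','die0_mid','die1_mid','die2_mid'])
E
```

```text
clock: 15.15
tcp_pos: [0.5457, 0.058, 0.1569]
tool_rot: [3.141, 0.001, -2.009]
wrist_force: [-0.5, -0.6, -1.6]
gripper_width: 0.0535
clock: 15.65
tcp_pos: [0.5458, 0.0577, 0.1569]
tool_rot: [3.141, 0.001, -2.009]
wrist_force: [0.8, 0.6, -0.7]
gripper_width: 0.0541
[ 0.005 -0.002  0.    -0.001  0.001  0.001]
bin_mid [([0.5418, 0.0511, 0.1642], 0.74), ([0.5216, -0.0053, 0.1913], 0.63)]
bin_lip [([0.5187, -0.0074, 0.1857], 0.86)]
jar [([0.7268, 0.0332, 0.0012], 0.66)]
watch [([0.7447, 0.2324, 0.0034], 0.6)]
box [([0.7435, -0.2008, 0.0055], 0.98)]
die0_mid [([0.4994, -0.1874, 0.0156], 0.44)]
die1_mid [([0.5353, -0.1853, 0.0145], 0.57)]
die2_mid [([0.5389, -0.1702, 0.0148], 0.41), ([0.5311, -0.1454, 0.0006], 0.33)]
bin_mid []
bin_lip [([0.5124, -0.0068, 0.1844], 0.86)]
jar [([0.7262, 0.0366, -0.0001], 0.61)]
watch [([0.7476, 0.2341, 0.0008], 0.93)]
box [([0.7454, -0.2007, 0.0017], 0.59), ([0.7249, 0.0344, -0.0001], 0.59)]
die0_mid [([0.4938, -0.1833, 0.0141], 0.6)]
die1_mid [([0.5325, -0.1885, 0.0125], 0.53)]
die2_mid [([0.5391, -0.1712, 0.0185], 0.61)]
```

View pics/scene5.png

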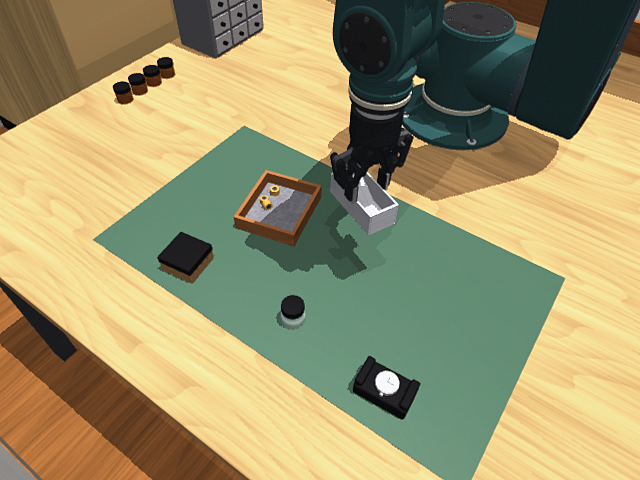

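View pics/top5.png

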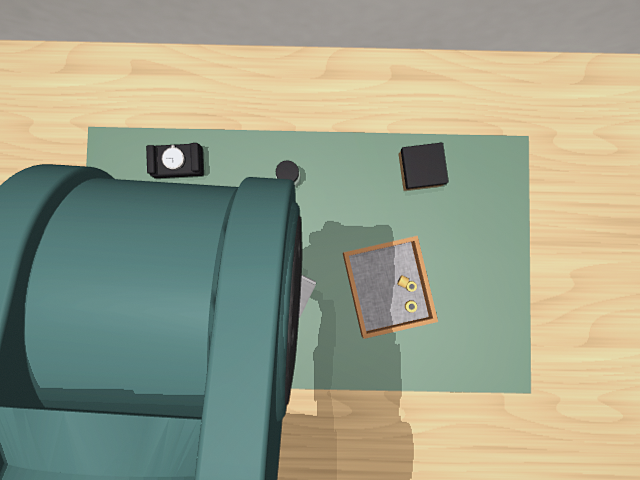

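The scene view shows the empty bin held level at (365,200). The top view shows the three dies in the tray at (403,281), (411,286) and (411,307), and the jar, watch and box where they were. I hand the job in.

```bash
python3 -c "
from cell import manip
print(manip.hand_in(), manip.read_state()['clock'])"
```

```text
the job is handed in; nothing more can be done
the job is handed in; nothing more can be done
```

The job is done and handed in at about 16 s on the robot clock. All three brass dies are in the felt tray, and the gripper is still holding the empty bin for you to take.

**How it went:** I gripped the bin across its sides and lifted it. I first tried tipping it outward, but stopped at 22 degrees because J3 would have run out of range. I levelled it and tipped it sideways instead, to about 88 degrees, with the lip about 55–60 mm above the bench. I then brought it upright and moved it beside the tray.

**Last checks:**
- **Dies:** the wrist camera showed the bin empty while it was tipped. The top camera showed three dies inside the tray.
- **Bin:** it is level, with its lip measuring 21.5 mm above its middle, against a nominal 22.5 mm. Its underside is about 14 cm above the bench and its middle about 16.4 cm. The arm is still.
- **Jar, watch and box:** they are where they started, within the few millimetres the cameras can resolve.

**Disagreements:**
- The final top view could not find the bin's middle because the arm hid it, so the bin's height and level come mainly from the scene camera and the tool pose.
- The wrist force reading was noisy, about 1 to 2 N, so I did not use it to confirm the bin was empty.

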